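Refit the turntable's control knob and hold it pressed

ROBOT

A 6-joint arm with a two-finger parallel gripper is mounted at the origin on the work surface. World frame = base frame: x ahead of the robot, y to its left, z up, the work surface at z = 0. Lengths are in m, angles in rad, forces in N, time in s.
With the tool pointing down it reaches from about 0.275 to 0.825 m from the base axis. Payload 4.9 kg.
Tool frame: the origin (TCP) lies midway between the tips of the shut fingers; the grasp point (between the pads) lies arm.hold_point_z behind it (arm.hold_point_z is the distance from the TCP to the grasp point, in m); z points along the fingers, y is the direction in which the jaws open and shut (so a half turn about z gives the same grasp; the last joint's range is limited). The gripper opens to 85 mm and grips with 20 to 120 N. Pads are 22 mm wide; open, the fingers measure 114 mm over their backs; the gripper's body (76 mm by 85 mm) begins 54 mm behind the grasp point. The pads swing forward as they close: fully open they stand 13 mm farther back than shut.
Start: joints at [-1.291, 0.326, -0.193, 1.052, 0, 1.437], TCP at [0.221, -0.504, 0.231] pointing down, gripper open.
Joint ranges: [-2.65, 2.65], [-0.97, 1.79], [-1.3, 1.35], [-1.93, 2.1], [-1.47, 1.37], [-3.14, 3.14]. Speed limits (rad/s): [2.57, 2.57, 3.14, 3.14, 3.14, 3.14].

INTERFACE

Orientations are given as a rotation vector (axis times angle).
In Python, from bench import status, cams, arm gives the robot as it stands. The module is installed in compiled form; this text tells all that it offers.
- The arm moves only by the tool jog_arm, never from a script. Its argument "motion" is a list of rows, each an object of numbers: "dx", "dy", "dz": the shift along the tool's x, y, z in mm; "turn": the turn about the tool's z in degrees; "fingers": the gripper's target within -1 to 1 (fully open at 1, half-way at 0, shut at -1). A call has exactly 5 rows; each row shifts and turns the commanded pose from where the row before left it, along the tool's axes as they then stand; what a row does not reach is not made up. A row lasts 1/8 s, in which the tool goes at most 62.5 mm and 10.7 degrees, less where a joint would pass 70% of its speed; a pose out of reach is approached as far as the arm can. A call is refused whole if a number of a shift passes 62.5 or a number of a turn 10.7, either way. A call with a gripper value outside its range is refused whole. The fingers move at their own pace and stop on an object; "force" is the grip in N (left out, the last holds). Time passes only in rows, so rows that do not move let the fingers close, or fill a call up. It gives the time, the measured TCP pose, the force and the opening at its end, in the units of the state.
- status.observe(): the state, without advancing time (a new reading comes with each control period).
- cams.get_image(name): name is "scene" or "top"; returns (picture, depth): 420x560x3 uint8, red, green, blue; 420x560 float32, m along the optical axis (not along the pixel's ray), 0 where there is no reading.
- cams.calibration(name): a dict with "mtx" (3x3 intrinsics, pixels), "position" and "orientation" of the camera in the world. Camera axes: x right, y down, z forward; pixel columns grow to the right and rows downward; lengths in m; the calibration is good to about 2 mm. A picture is of the moment at which its call begins. calibration takes no time and is no camera call.
- arm.close_job(): hands the job in, once; it reports no verdict.
The state is a dict: "t": time; "q": joint angles; "joint_velocities": joint speeds; "joint_torque": joint torques, N m; "position": TCP position; "ee_rot": TCP orientation; "ft_force": force on the tool from outside, world axes, zero at the start; "torque": the same for the moment, N m; "opening": finger opening in m.
Only numpy, scipy, OpenCV 4.12 (cv2) and the standard library are available. Lean on these libraries where they do the work, as an engineer would, in place of code of your own. Each camera call takes 0.05 s, during which the arm holds its last target. There are 200 camera calls.

TASK

The wreath turntable's control box has lost its knob: pull the cabinet's drawer out to its stop, take the red-and-black knob from it, turn the knob so that its D-shaped hole matches the D-shaft on the box, and push it fully home on the shaft. Then press knob and shaft down to the end of the shaft's spring travel and finish there, still gripping the knob and pressing it down, with the drawer left open. Do not disturb the other things on the table.

Things in the scene. Friction and masses are not known exactly. Their poses are not given: they have to be found in the camera images.
- cab_front (a point): Fixed point on the low wooden cabinet (210 deep x 220 wide x 100 mm tall): middle of the upper front edge of its top board, 100 mm above the table. x points into the cabinet, z up; the drawer below slides out along -x. A yellow reel, 64 mm wide and 40 mm tall, stands on the rear half of the top.
- cab_drawer0 (a joint): Drawer: 0 shut, grows as it is pulled out, stop at 0.1416 m; may start up to 12 mm open. Friction a few N; stays where left. Its floor is 22 mm, wall tops 78 mm above the table. The front compartment, 108 long (x) x 180 mm wide, holds the knob; a divider, top 67 mm above the table, shuts off the rear one (a spool, a fitting).
- cab_drawer0_handle (a point): Middle of the drawer's horizontal steel bar handle (moves with the drawer; axes as the cabinet's): 11 mm thick, 110 mm long along the cabinet's y, 62 mm above the table, its centre 35 mm out from the drawer's front and 38 mm below the cabinet's top. Two thin posts join it to the front, 47 mm either side of the middle.
- knob_grip (a point): Grasp point of the loose knob (80 g), upright in the front compartment: black hub 44 wide, 22 mm tall, on it a red bar 46 long (x) x 14 thick (y) x 28 mm tall. On the knob's axis, 43 mm above its underside, 21 above the hub's top (fingertips must stay above that), 7 below the bar's top: grasp across the 14 mm (y). x points along the bar to the end with the white pointer mark, z up.
- knob_mouth (a point): Centre of the D-hole's mouth in the knob's underside, on the axis, 43 mm below knob_grip, same axes. The hole is 18 mm deep and 19.6 mm wide, its flat 4.3 mm from the axis on the pointer (+x) side.
- knob_mark (a point): Point on the pointer end of the bar, 23 mm along x from knob_grip, same axes.
- ctrl: Fixed grey control box, 150 (x) x 130 (y) x 70 mm tall, origin at the centre of its underside on the table; the shaft stands upright in the middle of its top.
- shaft_tip (a point): Top end of the upright steel D-shaft, on the round part's axis: 18 mm diameter, flat 3.5 mm from the axis on its +x side (x points square out of the flat; axes as the box), tip bevelled 0.5 to 1 mm. 25 mm above the box, 95 mm above the table. The knob goes on when its x points the same way as this x, within about 7 degrees. Fully home, knob_mouth is 18 mm below this point.
- shaft (a joint): The shaft's push travel in m: 0 at rest (up), 0.005 fully down. A spring pushes it up with 4 N at 0 and 8 N at 0.005; the shaft does not turn.
- glue: Bystander: white bottle with orange cap, 56 mm wide, 130 mm tall, on the table; origin at its underside, leave alone.
- mug: Bystander: blue ceramic cup, 72 mm wide, 85 mm tall, on the table; origin at its underside, leave alone.
- dome_model: Bystander: small yellow chapel model with a terracotta dome, 55 mm square, 73 mm tall, on the table; origin at its underside, leave alone.
- ribbon_core: Bystander: violet cylinder, 70 mm wide, 50 mm tall, on the table; origin at its underside, leave alone.
- pliers: Bystander: green-handled pliers lying flat, about 145 mm long, 11 mm thick, on the table; origin at its underside, leave alone.

How it is judged:
On the way, in this order (a step that is already met when the one before it is completed fails the run):
1. the drawer is pulled out to its stop (value of joint cab_drawer0 above 0.135 m), for 0.2 s.
2. the knob is pushed fully home on the shaft, pointer over the flat (z of knob_mouth in the frame of shaft_tip below -0.0155 m and horizontal distance between knob_mouth and shaft_tip below 0.003 m and angle between the x axis of knob_grip and the x axis of shaft_tip, either way round below 0.3 rad and x of knob_mark in the frame of shaft_tip above 0.018 m and angle between the z axis of knob_grip and the z axis of shaft_tip, either way round below 0.1 rad), for 0.2 s.
At the end, for the whole second after the job is handed in: Knob home on the shaft (mouth over 15.5 mm below its tip, within 3 mm of its axis, pointer on the flat's side within 0.3 rad, upright within 0.1 rad), shaft pressed over 4 mm, gripper bearing on the knob with over 2 N, drawer over 115 mm open (all of step 2 and value of joint shaft above 0.004 m and contact force between the fingers and knob above 2 N and value of joint cab_drawer0 above 0.115 m); the arm keeps its last pose, push and grip.
It fails at once if a bystander on the table is moved more than 30 mm (distance of any of glue, mug, dome_model, ribbon_core, pliers from where it was at the start of the episode above 0.03 m).
It also fails if it takes over 58 s, if anything falls off the work surface, if the arm or the gripper's body presses on something with over 40 N, if the wrist force passes 120 N, or if a joint passes its speed limit or range.

## Working session

There is one attempt and no reset: what is moved stays moved. The work goes in short steps, Python scripts to look and compute and a tool call to move; the robot and the scene stay as the last step left them, time stands still between calls to the robot, and variables do not carry over. Pictures are saved under pics/ and viewed, about 8 in all and at most 12, crops included, and the job is handed in when it is done.

Besides the shell and the picture viewer there is one more tool, called by a JSON object that holds its "method" and its "body". jog_arm: Moves the arm, as the interface text tells. Its arguments: {"type":"object","properties":{"motion":{"type":"array","items":{"type":"object","properties":{"dx":{"type":"number"},"dy":{"type":"number"},"dz":{"type":"number"},"turn":{"type":"number"},"fingers":{"type":"number"}}}},"force":{"type":"number"}},"required":["motion"]}

```bash
mkdir -p pics
cat > h.py <<'E'
import numpy as np, cv2
from scipy.spatial.transform import Rotation as R
from bench import status, cams, arm
def cal(n):
    c=cams.calibration(n); o=np.array(c["orientation"],float)
    M=R.from_rotvec(o).as_matrix() if o.size==3 else (o if o.shape==(3,3) else R.from_quat(o).as_matrix())
    return np.array(c["mtx"]),np.array(c["position"]),M
def grab(n,f=None):
    im,d=cams.get_image(n)
    if f: cv2.imwrite(f"pics/{f}.png",cv2.cvtColor(im,cv2.COLOR_RGB2BGR))
    return im,d
def cloud(n,d):
    K,p,M=cal(n); v,u=np.mgrid[:d.shape[0],:d.shape[1]]
    r=np.stack([(u-K[0,2])/K[0,0],(v-K[1,2])/K[1,1],np.ones_like(d)],-1)
    P=(r*d[...,None])@M.T+p; P[d==0]=np.nan
    return P
def plane(n,u,v,z):
    K,p,M=cal(n); r=M@np.array([(u-K[0,2])/K[0,0],(v-K[1,2])/K[1,1],1]); return p+r*(z-p[2])/r[2]
E
python3 - <<'E'
from h import *
for n in("top","scene"):
    im,d=grab(n,n+"0"); np.savez(f"{n}0.npz",im=im,d=d); print(n,*cal(n))
    print(cams.calibration(n)["orientation"])
s=status.observe(); print(s, arm.hold_point_z)
E
```

```text
top [[428.0948121    0.         276.48815078]
 [  0.         428.0948121  212.59350462]
 [  0.           0.           1.        ]] [ 0.39920459 -0.00459856  1.35156744] [[ 0.0162509  -0.9927781   0.11885941]
 [-0.99985428 -0.01675684 -0.00325841]
 [ 0.00522659 -0.11878914 -0.99290575]]
[-2.17980113  2.14399201 -0.13351153]
scene [[444.26470166   0.         278.24651528]
 [  0.         444.26470166 213.89516448]
 [  0.           0.           1.        ]] [ 1.28094795 -0.44545737  1.02910792] [[ 0.54170398  0.61197308 -0.5762341 ]
 [ 0.84052602 -0.40132402  0.36394373]
 [-0.00853282 -0.68148952 -0.73177812]]
[-2.14971381 -1.16735839  0.46997108]
{'t': 0.1, 'q': array([-1.29117829e+00,  3.26883025e-01, -1.93503662e-01,  1.05202587e+00,
        1.40139520e-05,  1.43660923e+00]), 'joint_velocities': array([-0.00055872, -0.00031112,  0.00310121, -0.00027212, -0.00026716,
       -0.00073704]), 'joint_torque': array([ 2.67611631e-04, -4.44238794e+01,  2.63038427e+01,  7.85497046e-03,
       -1.29062005e-04,  1.14242567e-06]), 'position': array([ 0.2210226 , -0.50304275,  0.23056543]), 'ee_rot': array([-3.07300992e+00, -6.45044506e-01,  1.62406481e-04]), 'ft_force': array([ 0.65097076,  0.43071728, -1.06645866]), 'torque': array([-0.00302812, -0.03371036,  0.04472227]), 'opening': 0.0853588812789731} 0.0187
```

View pics/top0.png

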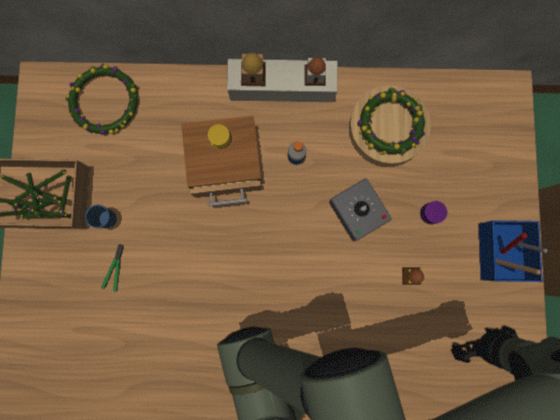

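View pics/scene0.png

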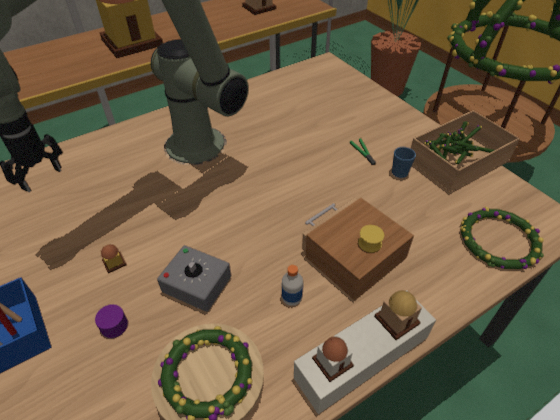

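Top view: the cabinet is at (222,155) with its handle at (228,200) facing the robot, and the control box is at (361,209). Next I measure them from depth and look at a zoomed crop of the box and shaft.

Run:
```python
from h import *
f=np.load("top0.npz"); im,d=f["im"],f["d"]; P=cloud("top",d)
def reg(u0,u1,v0,v1,z0,z1,nm):
    S=P[v0:v1,u0:u1].reshape(-1,3); S=S[(S[:,2]>z0)&(S[:,2]<z1)]
    r=cv2.minAreaRect((S[:,:2]*1000).astype(np.float32)); print(nm,len(S),r,np.round(np.median(S,0),4)); print(np.round(cv2.boxPoints(r)))
    return S
reg(175,270,110,200,.093,.107,"cab")
reg(205,250,193,212,.045,.075,"handle")
reg(325,395,175,245,.062,.078,"box")
S=reg(345,380,195,225,.085,.11,"shaft")
print(plane("top",361.5,208.5,.095))
a=cv2.resize(im[165:255,315:405],None,fx=6,fy=6,interpolation=cv2.INTER_CUBIC)
g=np.load("scene0.npz")["im"]
b=cv2.resize(g[240:310,155:235],(540,540)[:2],interpolation=cv2.INTER_CUBIC)
o=np.hstack([a,b])[:,:]; o=cv2.resize(o,(800,400)); o=np.clip(o*1.5,0,255).astype(np.uint8)
cv2.imwrite("pics/box.png",o[...,::-1])
```

```text
cab 4298 ((729.2340087890625, 161.91006469726562), (208.948486328125, 220.29351806640625), 7.568023681640625) [0.7245 0.1586 0.0994]
[[611. 257.]
 [640.  39.]
 [847.  66.]
 [818. 285.]]
handle 186 ((595.4183959960938, 146.82632446289062), (40.26946258544922, 124.55419921875), 3.8116238117218018) [0.5861 0.1482 0.0656]
[[571. 208.]
 [579.  83.]
 [620.  86.]
 [611. 210.]]
box 2045 ((570.1495361328125, -264.7230529785156), (149.49961853027344, 130.86512756347656), 31.54856300354004) [ 0.5686 -0.2635  0.0694]
[[ 472. -248.]
 [ 541. -360.]
 [ 668. -281.]
 [ 600. -170.]]
shaft 25 ((567.7063598632812, -266.2972717285156), (11.40898323059082, 18.12381362915039), 34.41365432739258) [ 0.5676 -0.2647  0.095 ]
[[ 558. -262.]
 [ 568. -277.]
 [ 578. -271.]
 [ 567. -256.]]
[ 0.56608998 -0.26035711  0.095     ]
```

View pics/box.png

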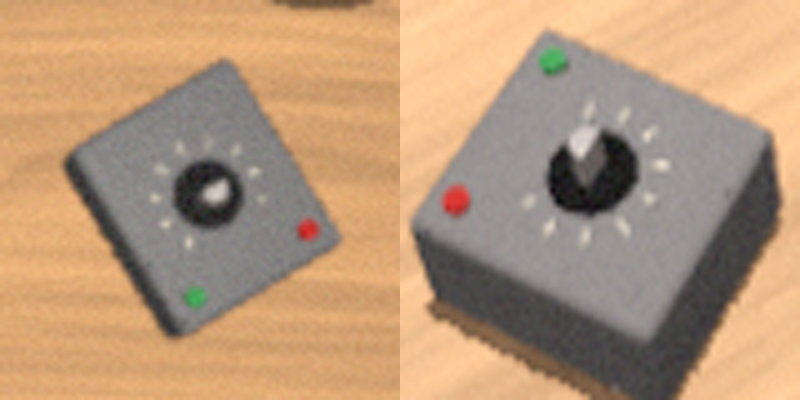

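Box image: the flat faces up and slightly left in the top view. That agrees with the depth rectangle, so shaft +x is about 31.5° at (0.570, -0.265). Next I refine the handle in the cabinet frame and plan the first move.

```bash
cat >> h.py <<'E'
def pose():
    s=status.observe(); M=R.from_rotvec(s["ee_rot"]).as_matrix()
    return s["position"],M,np.degrees(np.arctan2(M[1,1],M[0,1])),s
def plan(x,y,z,yang=None,n=None):
    p,M,a,s=pose(); t=np.array([x,y,z])-p
    turn=0 if yang is None else -((yang-a+90)%180-90)
    m=max(int(np.ceil(np.linalg.norm(t)*1000/62)),int(np.ceil(abs(turn)/10.6)),1); n=n or m
    print("t",s["t"],"pos",np.round(p,4),"yang",round(a,1),"tilt",np.round(M[:2,2],3),"turn",round(turn,1),"n",n,"open",s["opening"],"F",np.round(s["ft_force"],1))
    th=np.radians(turn/n)
    for i in range(n):
        v=M.T@(t/n)*1000; print(i,dict(dx=round(v[0],1),dy=round(v[1],1),dz=round(v[2],1),turn=round(turn/n,1)))
        M=M@R.from_euler('z',th).as_matrix()
E
python3 - <<'E'
from h import *
P=cloud("top",np.load("top0.npz")["d"])
S=P[185:215,195:260].reshape(-1,3); th=np.radians(7.57); e=np.array([[np.cos(th),np.sin(th)],[-np.sin(th),np.cos(th)]])
L=(S[:,:2]-[.6255,.148])@e.T*1000
k=(S[:,2]>.05)&(S[:,2]<.08)&(L[:,0]<-2); 
print(np.histogram(L[k,0],bins=np.arange(-62,0,4)))
b=k&(L[:,0]<-25); print("bar",np.median(L[b],0),L[b].min(0),L[b].max(0),np.median(S[b],0))
c=e.T@[np.median(L[b,0])/1000,(L[b,1].min()+L[b,1].max())/2000]+[.6255,.148]; print(c)
plan(c[0],c[1],.16,7.57)
E
```

```text
(array([  0,   0,   0,  22,  55,  46,  21,   6,   8,   6,   7,   7,   6,
       105,  16]), array([-62, -58, -54, -50, -46, -42, -38, -34, -30, -26, -22, -18, -14,
       -10,  -6,  -2]))
bar [-41.80508962  -2.31343435] [-47.81051391 -58.8984587 ] [-25.12376637  57.40817813] [0.58512924 0.14040093 0.06574836]
[0.58415742 0.14175406]
t 0.1 pos [ 0.221  -0.503   0.2306] yang -66.3 tilt [-0.     0.002] turn -73.9 n 12 open 0.0853588812789731 F [ 0.7  0.4 -1.1]
0 {'dx': np.float64(49.3), 'dy': np.float64(-37.0), 'dz': np.float64(6.0), 'turn': np.float64(-6.2)}
1 {'dx': np.float64(53.0), 'dy': np.float64(-31.5), 'dz': np.float64(6.0), 'turn': np.float64(-6.2)}
2 {'dx': np.float64(56.1), 'dy': np.float64(-25.7), 'dz': np.float64(6.0), 'turn': np.float64(-6.2)}
3 {'dx': np.float64(58.5), 'dy': np.float64(-19.5), 'dz': np.float64(6.0), 'turn': np.float64(-6.2)}
4 {'dx': np.float64(60.3), 'dy': np.float64(-13.1), 'dz': np.float64(6.0), 'turn': np.float64(-6.2)}
5 {'dx': np.float64(61.3), 'dy': np.float64(-6.6), 'dz': np.float64(6.0), 'turn': np.float64(-6.2)}
6 {'dx': np.float64(61.7), 'dy': np.float64(0.0), 'dz': np.float64(6.0), 'turn': np.float64(-6.2)}
7 {'dx': np.float64(61.3), 'dy': np.float64(6.6), 'dz': np.float64(6.0), 'turn': np.float64(-6.2)}
8 {'dx': np.float64(60.2), 'dy': np.float64(13.2), 'dz': np.float64(6.0), 'turn': np.float64(-6.2)}
9 {'dx': np.float64(58.5), 'dy': np.float64(19.6), 'dz': np.float64(6.0), 'turn': np.float64(-6.2)}
10 {'dx': np.float64(56.0), 'dy': np.float64(25.7), 'dz': np.float64(6.0), 'turn': np.float64(-6.2)}
11 {'dx': np.float64(53.0), 'dy': np.float64(31.6), 'dz': np.float64(6.0), 'turn': np.float64(-6.2)}
```

{"method": "jog_arm", "body": {"motion": [{"dx":49,"dy":-37,"dz":6,"turn":-6.2,"fingers":-0.2},{"dx":53,"dy":-31.5,"dz":6,"turn":-6.2,"fingers":-0.2},{"dx":56,"dy":-25.5,"dz":6,"turn":-6.2,"fingers":-0.2},{"dx":58.5,"dy":-19.5,"dz":6,"turn":-6.2,"fingers":-0.2},{"dx":60,"dy":-13,"dz":6,"turn":-6.2,"fingers":-0.2}]}}

```text
t: 0.72
position: [0.3723, -0.2335, 0.201]
ee_rot: [2.788, 1.448, 0.0]
ft_force: [1.8, -0.1, -0.1]
opening: 0.0341
```

{"method": "jog_arm", "body": {"motion": [{"dx":61,"dy":-6.5,"dz":6,"turn":-6.2,"fingers":-0.2},{"dx":61.5,"dy":0,"dz":6,"turn":-6.2,"fingers":-0.2},{"dx":61,"dy":6.5,"dz":6,"turn":-6.2,"fingers":-0.2},{"dx":60,"dy":13,"dz":6,"turn":-6.2,"fingers":-0.2},{"dx":58.5,"dy":19.5,"dz":6,"turn":-6.2,"fingers":-0.2}]}}

```text
t: 1.35
position: [0.5214, 0.0353, 0.1709]
ee_rot: [2.299, 2.141, -0.0]
ft_force: [1.3, -0.7, -0.0]
opening: 0.0342
```

{"method": "jog_arm", "body": {"motion": [{"dx":56,"dy":25.5,"dz":6,"turn":-6.2,"fingers":-0.2},{"dx":53,"dy":31.5,"dz":6,"turn":-6.2,"fingers":-0.2},{"fingers":-0.2},{"fingers":-0.2},{"fingers":-0.2}]}}

```text
invalid input
```

Run:
```python
from h import *
plan(.5842,.1418,.046,7.57,5)
```

```text
t 1.35 pos [0.5214 0.0353 0.1709] yang -4.1 tilt [-0. -0.] turn -11.7 n 5 open 0.03416459380895757 F [ 1.3 -0.7 -0. ]
0 {'dx': np.float64(22.1), 'dy': np.float64(11.0), 'dz': np.float64(25.0), 'turn': np.float64(-2.3)}
1 {'dx': np.float64(21.7), 'dy': np.float64(11.9), 'dz': np.float64(25.0), 'turn': np.float64(-2.3)}
2 {'dx': np.float64(21.2), 'dy': np.float64(12.8), 'dz': np.float64(25.0), 'turn': np.float64(-2.3)}
3 {'dx': np.float64(20.6), 'dy': np.float64(13.6), 'dz': np.float64(25.0), 'turn': np.float64(-2.3)}
4 {'dx': np.float64(20.1), 'dy': np.float64(14.5), 'dz': np.float64(25.0), 'turn': np.float64(-2.3)}
```

{"method": "jog_arm", "body": {"motion": [{"dx":55.5,"dy":27,"dz":6,"turn":-6,"fingers":-0.2},{"dx":52,"dy":34,"dz":5,"turn":-5.7,"fingers":-0.2},{"dx":0,"dy":0,"dz":0,"turn":0,"fingers":-0.2},{"dx":0,"dy":0,"dz":0,"turn":0,"fingers":-0.2},{"dx":0,"dy":0,"dz":0,"turn":0,"fingers":-0.2}]}}

```text
t: 1.98
position: [0.5837, 0.1385, 0.1603]
ee_rot: [-2.075, -2.358, 0.001]
ft_force: [0.4, -0.1, 0.8]
opening: 0.0342
```

Run:
```python
from h import *
plan(.5842,.1418,.046,7.57,5)
```

```text
t 1.975 pos [0.5837 0.1385 0.1603] yang 7.3 tilt [-0.001 -0.   ] turn -0.3 n 5 open 0.03417902358570851 F [ 0.4 -0.1  0.8]
0 {'dx': np.float64(0.7), 'dy': np.float64(0.2), 'dz': np.float64(22.9), 'turn': np.float64(-0.1)}
1 {'dx': np.float64(0.7), 'dy': np.float64(0.2), 'dz': np.float64(22.9), 'turn': np.float64(-0.1)}
2 {'dx': np.float64(0.6), 'dy': np.float64(0.2), 'dz': np.float64(22.9), 'turn': np.float64(-0.1)}
3 {'dx': np.float64(0.6), 'dy': np.float64(0.2), 'dz': np.float64(22.9), 'turn': np.float64(-0.1)}
4 {'dx': np.float64(0.6), 'dy': np.float64(0.2), 'dz': np.float64(22.9), 'turn': np.float64(-0.1)}
```

{"method": "jog_arm", "body": {"motion": [{"dx":0.5,"dy":0,"dz":23,"turn":0,"fingers":-0.37},{"dx":0.5,"dy":0,"dz":23,"turn":0,"fingers":-0.37},{"dx":0.5,"dy":0,"dz":23,"turn":0,"fingers":-0.37},{"dx":0.5,"dy":0,"dz":23,"turn":0,"fingers":-0.37},{"dx":0.5,"dy":0,"dz":22,"turn":0,"fingers":-0.37}]}}

```text
t: 2.6
position: [0.5838, 0.1406, 0.0462]
ee_rot: [2.076, 2.358, 0.0]
ft_force: [-0.9, 0.2, 0.6]
opening: 0.0272
```

{"method": "jog_arm", "body": {"motion": [{"dx":0,"dy":0,"dz":0,"turn":0,"fingers":-1},{"dx":0,"dy":0,"dz":0,"turn":0,"fingers":-1},{"dx":0,"dy":0,"dz":0,"turn":0,"fingers":-1},{"dx":0,"dy":0,"dz":0,"turn":0,"fingers":-1},{"dx":0,"dy":0,"dz":0,"turn":0,"fingers":-1}], "force": 40}}

```text
t: 3.22
position: [0.5828, 0.1407, 0.0455]
ee_rot: [-2.074, -2.359, 0.006]
ft_force: [0.3, -6.1, -14.2]
opening: 0.0094
```

{"method": "jog_arm", "body": {"motion": [{"dx":0,"dy":-24,"dz":0,"turn":0,"fingers":-1},{"dx":0,"dy":-26,"dz":0,"turn":0,"fingers":-1},{"dx":0,"dy":-26,"dz":0,"turn":0,"fingers":-1},{"dx":0,"dy":-26,"dz":0,"turn":0,"fingers":-1},{"dx":0,"dy":-24,"dz":0,"turn":0,"fingers":-1}]}}

```text
t: 3.85
position: [0.4577, 0.1238, 0.0455]
ee_rot: [2.073, 2.357, -0.007]
ft_force: [2.4, -9.2, -23.0]
opening: 0.0096
```

{"method": "jog_arm", "body": {"motion": [{"dx":0,"dy":-5,"dz":0,"turn":0,"fingers":-1},{"dx":0,"dy":-5,"dz":0,"turn":0,"fingers":-1},{"dx":0,"dy":-3,"dz":0,"turn":0,"fingers":-1},{"dx":0,"dy":0,"dz":0,"turn":0,"fingers":-1},{"dx":0,"dy":0,"dz":0,"turn":0,"fingers":-1}]}}

```text
t: 4.47
position: [0.4484, 0.1225, 0.0456]
ee_rot: [2.071, 2.355, -0.001]
ft_force: [9.8, -7.2, -32.9]
opening: 0.0098
```

{"method": "jog_arm", "body": {"motion": [{"dx":0,"dy":-3,"dz":0,"turn":0,"fingers":-1},{"dx":0,"dy":-2,"dz":0,"turn":0,"fingers":-1},{"dx":0,"dy":0,"dz":0,"turn":0,"fingers":-1},{"dx":0,"dy":0,"dz":0,"turn":0,"fingers":-1},{"dx":0,"dy":0,"dz":0,"turn":0,"fingers":-1}]}}

```text
t: 5.1
position: [0.4484, 0.1228, 0.0464]
ee_rot: [2.068, 2.351, 0.01]
ft_force: [18.3, -4.5, -42.0]
opening: 0.0092
```

{"method": "jog_arm", "body": {"motion": [{"dx":0,"dy":0,"dz":0,"turn":0,"fingers":-0.37},{"dx":0,"dy":0,"dz":0,"turn":0,"fingers":-0.37},{"dx":0,"dy":0,"dz":0,"turn":0,"fingers":-0.37},{"dx":0,"dy":0,"dz":-30,"turn":0,"fingers":-0.37},{"dx":0,"dy":0,"dz":-60,"turn":0,"fingers":-0.37}]}}

```text
t: 5.72
position: [0.4393, 0.1236, 0.1361]
ee_rot: [-2.071, -2.358, 0.004]
ft_force: [1.0, -0.7, -0.9]
opening: 0.027
```

{"method": "jog_arm", "body": {"motion": [{"dx":0,"dy":0,"dz":-60,"turn":0,"fingers":0},{"dx":-60,"dy":0,"dz":0,"turn":0,"fingers":0},{"dx":-60,"dy":0,"dz":0,"turn":0,"fingers":0},{"dx":-60,"dy":0,"dz":0,"turn":0,"fingers":0},{"dx":-60,"dy":0,"dz":0,"turn":0,"fingers":0}]}}

```text
t: 6.35
position: [0.4724, -0.116, 0.1972]
ee_rot: [2.072, 2.36, 0.002]
ft_force: [1.1, 0.6, 0.3]
opening: 0.0428
```

Run:
```python
from h import *
im,d=grab("top"); np.savez("top1.npz",im=im,d=d)
g,dg=grab("scene"); np.savez("scene1.npz",im=g,d=dg)
print(pose())
P=cloud("top",d)
o=np.hstack([cv2.resize(im[160:280,180:290],(440,480),interpolation=cv2.INTER_CUBIC),cv2.resize(g[150:290,260:365],(360,480),interpolation=cv2.INTER_CUBIC)])
cv2.imwrite("pics/drawer.png",np.clip(o[...,::-1]*1.5,0,255))
```

```text
(array([ 0.47332726, -0.11956918,  0.19706196]), array([[-0.12187073,  0.99254227,  0.00271543],
       [ 0.99254197,  0.12187756, -0.00250916],
       [-0.00282139,  0.00238938, -0.99999317]]), np.float64(7.000494139579792), {'t': 6.45, 'q': array([-0.39798064,  0.23790958, -0.40726511,  0.92214599, -0.00126067,
        1.0506352 ]), 'joint_velocities': array([ 0.0826643 , -0.02142448, -0.04805687,  0.02696434,  0.05497702,
        0.05304029]), 'joint_torque': array([ -1.89710811, -37.24423528,  25.21852612,  -0.14426684,
        -0.32068209,  -0.32590443]), 'position': array([ 0.47332726, -0.11956918,  0.19706196]), 'ee_rot': array([ 2.07922682e+00,  2.35015084e+00, -1.25457274e-04]), 'ft_force': array([-1.07413166,  0.7006702 ,  0.50478602]), 'torque': array([ 0.0669736 , -0.07414463, -0.05444831]), 'opening': 0.04292989409568696})[ WARN:0@3.291] global loadsave.cpp:1063 imwrite_ Unsupported depth image for selected encoder is fallbacked to CV_8U.
```

View pics/drawer.png

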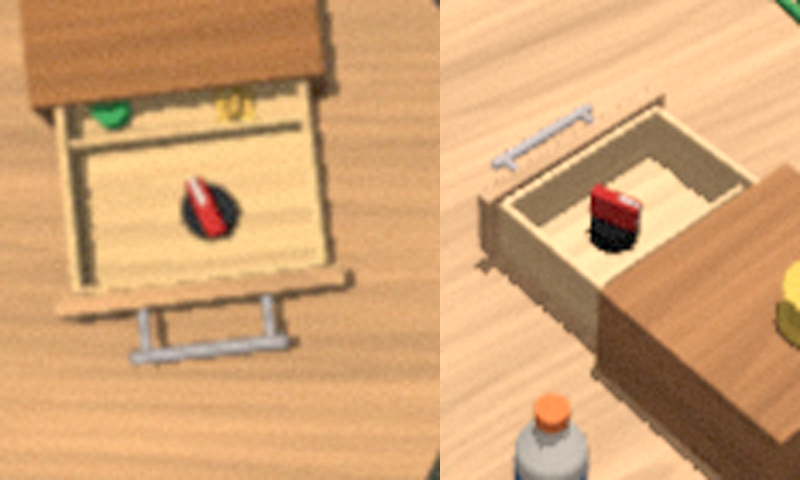

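The drawer is open and the knob stands in the front compartment at about pixel (232,212). Its white pointer end is toward the upper left of the top view, which is +x and slightly +y.

Run:
```python
from h import *
for n,(u0,u1,v0,v1) in dict(top=(215,250,195,228),scene=(290,335,195,230)).items():
    f=np.load(n+"1.npz"); im,d=f["im"].astype(int),f["d"]; P=cloud(n,d)
    sub=im[v0:v1,u0:u1]; Q=P[v0:v1,u0:u1]
    red=(sub[...,0]>80)&(sub[...,0]>2*sub[...,1])&(Q[...,2]>.03)
    top=(Q[...,2]>.066)&(Q[...,2]<.08)
    for nm,k in(("red",red),("top",top)):
        S=Q[k]; r=cv2.minAreaRect((S[:,:2]*1000).astype(np.float32)); print(n,nm,len(S),r,np.nanmedian(S,0),S.mean(0))
    k=red|(top&(sub.min(-1)>90)); K=cv2.morphologyEx(k.astype(np.uint8),cv2.MORPH_CLOSE,np.ones((3,3)))
    v,u=np.nonzero(K); X=np.array([plane(n,a+u0,b+v0,.07)[:2] for a,b in zip(u,v)])*1000
    print(n,"ray",cv2.minAreaRect(X.astype(np.float32)),X.mean(0))
```

```text
top red 53 ((552.3590698242188, 129.20660400390625), (40.21372985839844, 15.999883651733398), 25.275362014770508) [0.54873447 0.12549403 0.07027631] [0.54970423 0.12692828 0.06787063]
top top 83 ((534.8212280273438, 114.2942123413086), (93.08932495117188, 29.03011703491211), 41.86136245727539) [0.55156149 0.12778386 0.07146996] [0.54724202 0.12187615 0.07216926]
top ray ((533.7789916992188, 114.30300903320312), (94.55267333984375, 28.715530395507812), 43.06642150878906) [545.11405134 120.96149318]
scene red 42 ((558.3629150390625, 126.19853210449219), (42.96110916137695, 13.31779956817627), 22.626522064208984) [0.55425621 0.12310823 0.07120403] [0.55483376 0.12246853 0.07117307]
scene top 230 ((563.4890747070312, 103.8275146484375), (123.42906188964844, 126.45830535888672), 8.992524147033691) [0.57060656 0.11559162 0.07174124] [0.5667825  0.10225018 0.07215768]
scene ray ((560.49658203125, 104.55941772460938), (129.5614013671875, 120.35847473144531), 9.298213005065918) [573.42592841 106.97841684]
```

```bash
sed -i 's/turn=0 if yang is None else -((yang-a+90)%180-90)/turn=0 if yang is None else -(yang-a if abs(yang-a)<185 else (yang-a+180)%360-180)/' h.py
python3 - <<'E'
from h import *
for n in("top","scene"):
    f=np.load(n+"1.npz"); im,d=f["im"],f["d"]; P=cloud(n,d)
    k=(np.hypot(P[...,0]-.554,P[...,1]-.1265)<.032)&(P[...,2]>.064)&(P[...,2]<.08)
    S=P[k]; r=cv2.minAreaRect((S[:,:2]*1000).astype(np.float32)); print(n,len(S),r,S.mean(0))
    h=(np.hypot(P[...,0]-.554,P[...,1]-.1265)<.028)&(P[...,2]>.035)&(P[...,2]<.052)&(im.max(-1)<70)
    S=P[h]; print("hub",len(S),cv2.minEnclosingCircle((S[:,:2]*1000).astype(np.float32)))
plan(.5535,.1275,.13,115)
E
```

```text
top 69 ((555.2318115234375, 129.1338348388672), (45.29759216308594, 13.554984092712402), 25.804222106933594) [0.555228   0.12893893 0.07111987]
hub 63 ((552.6256103515625, 127.424072265625), 20.916597366333008)
scene 74 ((558.3071899414062, 128.20013427734375), (44.889217376708984, 17.72968292236328), 28.7695369720459) [0.55861914 0.12675306 0.07121805]
hub 74 ((560.3663330078125, 124.83082580566406), 20.695009231567383)
t 6.45 pos [ 0.4733 -0.1196  0.1971] yang 7.0 tilt [ 0.003 -0.003] turn -108.0 n 11 open 0.04292989409568696 F [-1.1  0.7  0.5]
0 {'dx': np.float64(21.4), 'dy': np.float64(10.0), 'dz': np.float64(6.1), 'turn': np.float64(-9.8)}
1 {'dx': np.float64(19.4), 'dy': np.float64(13.5), 'dz': np.float64(6.1), 'turn': np.float64(-9.8)}
2 {'dx': np.float64(16.8), 'dy': np.float64(16.6), 'dz': np.float64(6.1), 'turn': np.float64(-9.8)}
3 {'dx': np.float64(13.8), 'dy': np.float64(19.2), 'dz': np.float64(6.1), 'turn': np.float64(-9.8)}
4 {'dx': np.float64(10.3), 'dy': np.float64(21.3), 'dz': np.float64(6.1), 'turn': np.float64(-9.8)}
5 {'dx': np.float64(6.5), 'dy': np.float64(22.7), 'dz': np.float64(6.1), 'turn': np.float64(-9.8)}
6 {'dx': np.float64(2.5), 'dy': np.float64(23.5), 'dz': np.float64(6.1), 'turn': np.float64(-9.8)}
7 {'dx': np.float64(-1.5), 'dy': np.float64(23.6), 'dz': np.float64(6.1), 'turn': np.float64(-9.8)}
8 {'dx': np.float64(-5.5), 'dy': np.float64(23.0), 'dz': np.float64(6.1), 'turn': np.float64(-9.8)}
9 {'dx': np.float64(-9.3), 'dy': np.float64(21.7), 'dz': np.float64(6.1), 'turn': np.float64(-9.8)}
10 {'dx': np.float64(-12.9), 'dy': np.float64(19.8), 'dz': np.float64(6.1), 'turn': np.float64(-9.8)}
```

{"method": "jog_arm", "body": {"motion": [{"dx":24,"dy":11,"dz":3,"turn":-10.7,"fingers":0.1},{"dx":22,"dy":15,"dz":3,"turn":-10.7,"fingers":0.1},{"dx":19,"dy":18.5,"dz":3,"turn":-10.7,"fingers":0.1},{"dx":15,"dy":21.5,"dz":3,"turn":-10.7,"fingers":0.1},{"dx":11,"dy":24,"dz":3,"turn":-10.7,"fingers":0.1}]}}

```text
t: 7.08
position: [0.5081, 0.0146, 0.1816]
ee_rot: [0.778, 3.044, 0.001]
ft_force: [-0.2, -0.1, -0.1]
opening: 0.0471
```

{"method": "jog_arm", "body": {"motion": [{"dx":6.5,"dy":25.5,"dz":3,"turn":-10.7,"fingers":0.1},{"dx":2,"dy":26,"dz":3,"turn":-10.7,"fingers":0.1},{"dx":-3,"dy":26,"dz":3,"turn":-10.7,"fingers":0.1},{"dx":-7.5,"dy":25.5,"dz":3,"turn":-10.7,"fingers":0.1},{"dx":-12,"dy":24,"dz":3,"turn":-10.7,"fingers":0.1}]}}

```text
t: 7.7
position: [0.5394, 0.1427, 0.1667]
ee_rot: [-0.675, 3.068, 0.001]
ft_force: [0.8, -0.4, -0.5]
opening: 0.0468
```

Run:
```python
from h import *
plan(.555,.1285,.09,116,4)
```

```text
t 7.7 pos [0.5394 0.1427 0.1667] yang 114.8 tilt [0.    0.001] turn -1.2 n 4 open 0.0468371593134503 F [ 0.8 -0.4 -0.5]
0 {'dx': np.float64(-2.0), 'dy': np.float64(-4.9), 'dz': np.float64(19.2), 'turn': np.float64(-0.3)}
1 {'dx': np.float64(-2.0), 'dy': np.float64(-4.9), 'dz': np.float64(19.2), 'turn': np.float64(-0.3)}
2 {'dx': np.float64(-2.0), 'dy': np.float64(-4.9), 'dz': np.float64(19.2), 'turn': np.float64(-0.3)}
3 {'dx': np.float64(-2.0), 'dy': np.float64(-4.9), 'dz': np.float64(19.2), 'turn': np.float64(-0.3)}
```

{"method": "jog_arm", "body": {"motion": [{"dx":-2,"dy":-4,"dz":19,"turn":0,"fingers":0.1},{"dx":-2,"dy":-5,"dz":19,"turn":-0.2,"fingers":0.1},{"dx":-2,"dy":-6,"dz":19,"turn":0,"fingers":0.1},{"dx":-2,"dy":-7,"dz":19,"turn":0,"fingers":0.1},{"dx":0,"dy":0,"dz":0,"turn":0,"fingers":0.1}]}}

```text
t: 8.32
position: [0.5548, 0.1246, 0.0894]
ee_rot: [0.67, -3.067, -0.001]
ft_force: [-0.3, 0.3, 0.3]
opening: 0.0468
```

Run:
```python
from h import *
plan(.555,.1285,.0475,116,3)
```

```text
t 8.325 pos [0.5548 0.1246 0.0894] yang 114.6 tilt [-0.003  0.   ] turn -1.4 n 3 open 0.04683880801499232 F [-0.3  0.3  0.3]
0 {'dx': np.float64(-0.6), 'dy': np.float64(1.1), 'dz': np.float64(14.0), 'turn': np.float64(-0.5)}
1 {'dx': np.float64(-0.6), 'dy': np.float64(1.1), 'dz': np.float64(14.0), 'turn': np.float64(-0.5)}
2 {'dx': np.float64(-0.6), 'dy': np.float64(1.1), 'dz': np.float64(14.0), 'turn': np.float64(-0.5)}
```

{"method": "jog_arm", "body": {"motion": [{"dx":-0.6,"dy":1,"dz":14,"turn":-0.5,"fingers":0.1},{"dx":-0.6,"dy":1,"dz":14,"turn":-0.5,"fingers":0.1},{"dx":-0.6,"dy":1.5,"dz":13.5,"turn":-0.5,"fingers":0.1},{"dx":0,"dy":0,"dz":0,"turn":0,"fingers":0.1},{"dx":0,"dy":0,"dz":0,"turn":0,"fingers":-0.3}]}}

```text
t: 8.95
position: [0.5567, 0.1281, 0.0488]
ee_rot: [-0.71, 3.06, 0.0]
ft_force: [0.6, 0.1, 0.8]
opening: 0.0307
```

{"method": "jog_arm", "body": {"motion": [{"dx":0,"dy":0,"dz":0,"turn":0,"fingers":-0.6},{"dx":0,"dy":0,"dz":0,"turn":0,"fingers":-1},{"dx":0,"dy":0,"dz":0,"turn":0,"fingers":-1},{"dx":0,"dy":0,"dz":0,"turn":0,"fingers":-1},{"dx":0,"dy":0,"dz":0,"turn":0,"fingers":-1}], "force": 60}}

```text
t: 9.57
position: [0.5572, 0.128, 0.0494]
ee_rot: [-0.709, 3.059, -0.001]
ft_force: [-0.3, -0.3, 6.0]
opening: 0.013
```

Run:
```python
from h import *
plan(.555,.1285,.0475,116,3)
```

```text
t 9.575 pos [0.5572 0.128  0.0494] yang 116.1 tilt [ 0.001 -0.   ] turn 0.1 n 3 open 0.012972652544835133 F [-0.3 -0.3  6. ]
0 {'dx': np.float64(0.6), 'dy': np.float64(0.5), 'dz': np.float64(0.6), 'turn': np.float64(0.0)}
1 {'dx': np.float64(0.6), 'dy': np.float64(0.5), 'dz': np.float64(0.6), 'turn': np.float64(0.0)}
2 {'dx': np.float64(0.6), 'dy': np.float64(0.5), 'dz': np.float64(0.6), 'turn': np.float64(0.0)}
```

{"method": "jog_arm", "body": {"motion": [{"dx":0,"dy":0,"dz":-20,"turn":0,"fingers":-1},{"dx":0,"dy":0,"dz":-45,"turn":0,"fingers":-1},{"dx":0,"dy":0,"dz":-45,"turn":0,"fingers":-1},{"dx":0,"dy":0,"dz":0,"turn":0,"fingers":-1},{"dx":0,"dy":0,"dz":0,"turn":0,"fingers":-1}]}}

```text
t: 10.2
position: [0.5558, 0.1279, 0.1579]
ee_rot: [0.709, -3.059, -0.0]
ft_force: [0.1, -0.3, -0.9]
opening: 0.0128
```

Run:
```python
from h import *
plan(.572,-.265,.155,121.5,10)
```

```text
t 10.2 pos [0.5558 0.1279 0.1579] yang 116.1 tilt [-0.001 -0.   ] turn -5.4 n 10 open 0.01279861897029315 F [ 0.1 -0.3 -0.9]
0 {'dx': np.float64(15.8), 'dy': np.float64(-36.0), 'dz': np.float64(0.3), 'turn': np.float64(-0.5)}
1 {'dx': np.float64(16.2), 'dy': np.float64(-35.8), 'dz': np.float64(0.3), 'turn': np.float64(-0.5)}
2 {'dx': np.float64(16.5), 'dy': np.float64(-35.7), 'dz': np.float64(0.3), 'turn': np.float64(-0.5)}
3 {'dx': np.float64(16.8), 'dy': np.float64(-35.5), 'dz': np.float64(0.3), 'turn': np.float64(-0.5)}
4 {'dx': np.float64(17.2), 'dy': np.float64(-35.4), 'dz': np.float64(0.3), 'turn': np.float64(-0.5)}
5 {'dx': np.float64(17.5), 'dy': np.float64(-35.2), 'dz': np.float64(0.3), 'turn': np.float64(-0.5)}
6 {'dx': np.float64(17.8), 'dy': np.float64(-35.0), 'dz': np.float64(0.3), 'turn': np.float64(-0.5)}
7 {'dx': np.float64(18.2), 'dy': np.float64(-34.9), 'dz': np.float64(0.3), 'turn': np.float64(-0.5)}
8 {'dx': np.float64(18.5), 'dy': np.float64(-34.7), 'dz': np.float64(0.3), 'turn': np.float64(-0.5)}
9 {'dx': np.float64(18.8), 'dy': np.float64(-34.5), 'dz': np.float64(0.3), 'turn': np.float64(-0.5)}
```

{"method": "jog_arm", "body": {"motion": [{"dx":16,"dy":-36,"dz":0,"turn":-0.5,"fingers":-1},{"dx":16,"dy":-36,"dz":0,"turn":-0.5,"fingers":-1},{"dx":16.5,"dy":-35.5,"dz":0,"turn":-0.5,"fingers":-1},{"dx":17,"dy":-35.5,"dz":0,"turn":-0.6,"fingers":-1},{"dx":17,"dy":-35.5,"dz":0,"turn":-0.6,"fingers":-1}]}}

```text
t: 10.82
position: [0.5629, -0.0694, 0.1565]
ee_rot: [0.781, -3.039, -0.003]
ft_force: [0.2, 0.0, -1.0]
opening: 0.013
```

{"method": "jog_arm", "body": {"motion": [{"dx":17.5,"dy":-35,"dz":0,"turn":-0.5,"fingers":-1},{"dx":18,"dy":-35,"dz":0,"turn":-0.5,"fingers":-1},{"dx":18,"dy":-35,"dz":0,"turn":-0.5,"fingers":-1},{"dx":18.5,"dy":-34.5,"dz":0,"turn":-0.6,"fingers":-1},{"dx":19,"dy":-34.5,"dz":0,"turn":-0.6,"fingers":-1}]}}

```text
t: 11.45
position: [0.5708, -0.2652, 0.1563]
ee_rot: [0.853, -3.021, -0.005]
ft_force: [-0.3, 0.1, -0.5]
opening: 0.0127
```

Run:
```python
from h import *
for i in range(3): im,d=grab("top")
g,dg=grab("scene"); np.savez("s2.npz",im=im,d=d,g=g,dg=dg)
plan(.572,-.265,.13,121.5,2)
o=np.hstack([cv2.resize(im[140:260,305:415],(400,436),interpolation=cv2.INTER_CUBIC),cv2.resize(g[210:310,145:245],(400,436),interpolation=cv2.INTER_CUBIC)])
cv2.imwrite("pics/hover.png",np.clip(o[...,::-1]*1.6,0,255).astype(np.uint8))
```

```text
t 11.65 pos [ 0.5708 -0.2645  0.1565] yang 121.4 tilt [-0.003  0.003] turn -0.1 n 2 open 0.013061902636510268 F [-0.7  0.2 -1.4]
0 {'dx': np.float64(-0.4), 'dy': np.float64(-0.6), 'dz': np.float64(13.3), 'turn': np.float64(-0.0)}
1 {'dx': np.float64(-0.4), 'dy': np.float64(-0.6), 'dz': np.float64(13.3), 'turn': np.float64(-0.0)}
```

View pics/hover.png

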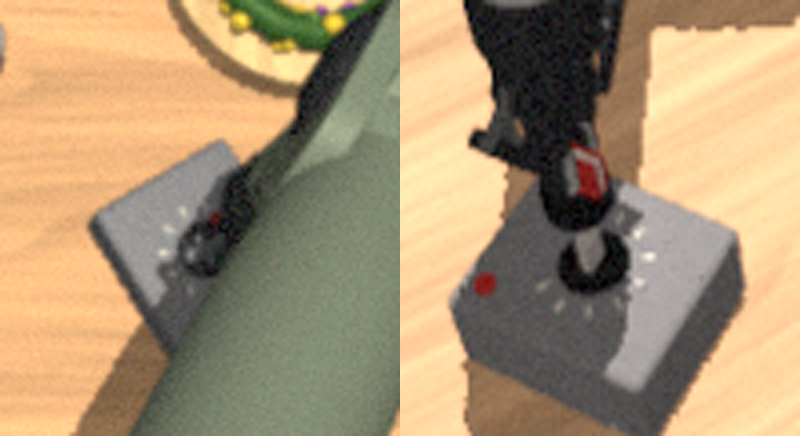

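Scene view: the knob is in the grip above the shaft, with the hub at crop (577,190), the shaft tip at (588,245) and the red bar's pointer end visible. I fit the hub and shaft in the same camera so its bias cancels.

Run:
```python
from h import *
from scipy.optimize import least_squares as ls
f=np.load("s2.npz"); g,dg=f["g"],f["dg"]; P=cloud("scene",dg); p=pose()[0]
near=np.hypot(P[...,0]-.57,P[...,1]+.265)<.04
k=near&(P[...,2]>.131)&(P[...,2]<.150)
S=P[k]; c=lambda S,r:ls(lambda q:np.hypot(S[:,0]-q[0],S[:,1]-q[1])-r,[.569,-.267],loss="soft_l1",f_scale=.001)
r=c(S,.022); print("hub",len(S),r.x,np.std(r.fun),S[:,2].min(),"tcp",p)
k=near&(P[...,2]>.110)&(P[...,2]<.150); print("lowest z",np.percentile(P[k][:,2],[0,2,10]))
P0=cloud("scene",np.load("scene0.npz")["d"]); n0=np.hypot(P0[...,0]-.57,P0[...,1]+.265)<.03
T=P0[n0&(P0[...,2]>.091)]; R0=cv2.minAreaRect((T[:,:2]*1000).astype(np.float32)); print("tip",len(T),R0,T.mean(0))
B=P0[(np.hypot(P0[...,0]-.57,P0[...,1]+.265)<.12)&(P0[...,2]>.064)&(P0[...,2]<.076)]; print("box",cv2.minAreaRect((B[:,:2]*1000).astype(np.float32)))
# red bar in hand
red=near&(g[...,0].astype(int)>60)&(g[...,0]>2.*g[...,1])&(P[...,2]>.15); Q=P[red]; print("red",len(Q),cv2.minAreaRect((Q[:,:2]*1000).astype(np.float32)),Q.mean(0))
```

```text
hub 91 [ 0.57004105 -0.2660355 ] 0.0022389091388677613 0.13112220582067002 tcp [ 0.57076384 -0.26451808  0.15650738]
lowest z [0.12692475 0.12894746 0.13127235]
tip 29 ((572.6483764648438, -267.5093078613281), (13.211078643798828, 16.889314651489258), 63.07540512084961) [ 0.57171157 -0.26758837  0.09465541]
box ((572.8543090820312, -265.97686767578125), (152.18118286132812, 132.3140869140625), 30.85210418701172)
red 41 ((583.4992065429688, -261.38641357421875), (22.870281219482422, 13.208090782165527), 32.22111892700195) [ 0.58796618 -0.26117633  0.16890262]
```

{"method": "jog_arm", "body": {"motion": [{"dx":-1,"dy":-1,"dz":10,"turn":0,"fingers":-1},{"dx":-1,"dy":-0.5,"dz":10,"turn":0,"fingers":-1},{"dx":0,"dy":0,"dz":9,"turn":0,"fingers":-1},{"dx":0,"dy":0,"dz":0,"turn":0,"fingers":-1},{"dx":0,"dy":0,"dz":0,"turn":0,"fingers":-1}]}}

```text
t: 12.28
position: [0.5748, -0.2648, 0.1299]
ee_rot: [-0.853, 3.023, -0.0]
ft_force: [0.7, -0.1, -1.1]
opening: 0.0131
```

Run:
```python
from h import *
plan(.5735,-.265,.118,121.5,2)
```

```text
t 12.275 pos [ 0.5748 -0.2648  0.1299] yang 121.5 tilt [ 0. -0.] turn 0.0 n 2 open 0.013063450793979834 F [ 0.7 -0.1 -1.1]
0 {'dx': np.float64(0.6), 'dy': np.float64(0.3), 'dz': np.float64(6.0), 'turn': np.float64(0.0)}
1 {'dx': np.float64(0.6), 'dy': np.float64(0.3), 'dz': np.float64(6.0), 'turn': np.float64(0.0)}
```

{"method": "jog_arm", "body": {"motion": [{"dx":1,"dy":0,"dz":4,"turn":0,"fingers":-1},{"dx":0,"dy":0,"dz":3,"turn":0,"fingers":-1},{"dx":0,"dy":0,"dz":3,"turn":0,"fingers":-1},{"dx":0,"dy":0,"dz":2,"turn":0,"fingers":-1},{"dx":0,"dy":0,"dz":0,"turn":0,"fingers":-1}]}}

```text
t: 12.9
position: [0.5739, -0.2657, 0.1183]
ee_rot: [-0.853, 3.023, -0.001]
ft_force: [-1.4, 0.1, 6.0]
opening: 0.0131
```

Run:
```python
from h import *
plan(.5735,-.265,.115,121.5,2)
```

```text
t 12.9 pos [ 0.5739 -0.2657  0.1183] yang 121.5 tilt [ 0.    -0.001] turn 0.0 n 2 open 0.013062808972208548 F [-1.4  0.1  6. ]
0 {'dx': np.float64(-0.0), 'dy': np.float64(0.4), 'dz': np.float64(1.6), 'turn': np.float64(0.0)}
1 {'dx': np.float64(-0.0), 'dy': np.float64(0.4), 'dz': np.float64(1.6), 'turn': np.float64(0.0)}
```

{"method": "jog_arm", "body": {"motion": [{"dx":1.5,"dy":0,"dz":0,"turn":0,"fingers":-1},{"dx":0,"dy":1.5,"dz":0,"turn":0,"fingers":-1},{"dx":-1.5,"dy":0,"dz":0,"turn":0,"fingers":-1},{"dx":-1.5,"dy":0,"dz":0,"turn":0,"fingers":-1},{"dx":0,"dy":-1.5,"dz":0,"turn":0,"fingers":-1}]}}

```text
t: 13.52
position: [0.573, -0.2647, 0.117]
ee_rot: [0.851, -3.019, -0.002]
ft_force: [-6.7, -1.3, 2.1]
opening: 0.0129
```

{"method": "jog_arm", "body": {"motion": [{"dx":0,"dy":-1.5,"dz":0,"turn":0,"fingers":-1},{"dx":1.5,"dy":0,"dz":0,"turn":0,"fingers":-1},{"dx":1.5,"dy":0,"dz":0,"turn":0,"fingers":-1},{"dx":-1.5,"dy":1.5,"dz":0,"turn":0,"fingers":-1},{"dx":0,"dy":0,"dz":0,"turn":0,"fingers":-1}]}}

```text
t: 14.15
position: [0.573, -0.2655, 0.1173]
ee_rot: [0.852, -3.022, -0.0]
ft_force: [-4.6, 0.0, -4.0]
opening: 0.0124
```

{"method": "jog_arm", "body": {"motion": [{"dx":1,"dy":0,"dz":3,"turn":0,"fingers":-1},{"dx":0,"dy":0,"dz":3,"turn":0,"fingers":-1},{"dx":0,"dy":0,"dz":3,"turn":0,"fingers":-1},{"dx":0,"dy":0,"dz":2,"turn":0,"fingers":-1},{"dx":0,"dy":0,"dz":0,"turn":0,"fingers":-1}]}}

```text
t: 14.78
position: [0.5727, -0.2657, 0.1069]
ee_rot: [0.853, -3.023, -0.001]
ft_force: [-5.4, 2.0, 0.5]
opening: 0.0127
```

{"method": "jog_arm", "body": {"motion": [{"dx":1,"dy":0,"dz":2,"turn":0,"fingers":-1},{"dx":0,"dy":0,"dz":2,"turn":0,"fingers":-1},{"dx":0,"dy":0,"dz":1,"turn":0,"fingers":-1},{"dx":0,"dy":0,"dz":0,"turn":0,"fingers":-1},{"dx":0,"dy":0,"dz":0,"turn":0,"fingers":-1}]}}

```text
t: 15.4
position: [0.5725, -0.266, 0.1027]
ee_rot: [-0.853, 3.022, 0.001]
ft_force: [-5.0, 4.4, 4.0]
opening: 0.0131
```

{"method": "jog_arm", "body": {"motion": [{"dx":0,"dy":0,"dz":1.5,"turn":0,"fingers":-1},{"dx":0,"dy":0,"dz":1.5,"turn":0,"fingers":-1},{"dx":0,"dy":0,"dz":0,"turn":0,"fingers":-1},{"dx":0,"dy":0,"dz":0,"turn":0,"fingers":-1},{"dx":0,"dy":0,"dz":0,"turn":0,"fingers":-1}]}}

```text
t: 16.02
position: [0.5725, -0.266, 0.1]
ee_rot: [-0.853, 3.022, 0.0]
ft_force: [-5.4, 4.5, 6.0]
opening: 0.0129
```

{"method": "jog_arm", "body": {"motion": [{"dx":0,"dy":0,"dz":1.5,"turn":0,"fingers":-1},{"dx":0,"dy":0,"dz":1.5,"turn":0,"fingers":-1},{"dx":0,"dy":0,"dz":1,"turn":0,"fingers":-1},{"dx":0,"dy":0,"dz":0,"turn":0,"fingers":-1},{"dx":0,"dy":0,"dz":0,"turn":0,"fingers":-1}]}}

```text
t: 16.65
position: [0.5728, -0.2661, 0.0992]
ee_rot: [-0.853, 3.021, -0.002]
ft_force: [-10.7, 6.9, 25.1]
opening: 0.0129
```

{"method": "jog_arm", "body": {"motion": [{"dx":0,"dy":0,"dz":1,"turn":0,"fingers":-1},{"dx":0,"dy":0,"dz":1,"turn":0,"fingers":-1},{"dx":0,"dy":0,"dz":0,"turn":0,"fingers":-1},{"dx":0,"dy":0,"dz":0,"turn":0,"fingers":-1},{"dx":0,"dy":0,"dz":0,"turn":0,"fingers":-1}]}}

```text
t: 17.27
position: [0.573, -0.2662, 0.0991]
ee_rot: [-0.853, 3.02, -0.004]
ft_force: [-15.3, 8.5, 35.5]
opening: 0.0128
```

The tool met a hard stop at z = 0.099, where 0.0994 was expected, with 35 N on it. I ease the push slightly and check the scene.

{"method": "jog_arm", "body": {"motion": [{"dx":0.5,"dy":0,"dz":-1.5,"turn":0,"fingers":-1},{"dx":0,"dy":0,"dz":0,"turn":0,"fingers":-1},{"dx":0,"dy":0,"dz":0,"turn":0,"fingers":-1},{"dx":0,"dy":0,"dz":0,"turn":0,"fingers":-1},{"dx":0,"dy":0,"dz":0,"turn":0,"fingers":-1}]}}

```text
t: 17.9
position: [0.5727, -0.2662, 0.0992]
ee_rot: [-0.853, 3.02, -0.002]
ft_force: [-10.8, 7.8, 26.6]
opening: 0.013
```

Run:
```python
from h import *
g,dg=grab("scene"); P=cloud("scene",dg); s=pose()[3]; print(s["position"],s["ft_force"],s["opening"])
red=(np.hypot(P[...,0]-.57,P[...,1]+.265)<.04)&(g[...,0].astype(int)>60)&(g[...,0]>2.*g[...,1])&(P[...,2]>.08)
Q=P[red]; print("red z max",np.percentile(Q[:,2],[5,50,95]),cv2.minAreaRect((Q[:,:2]*1000).astype(np.float32)))
o=np.hstack([cv2.resize(g,(400,436)),cv2.resize(g[220:320,145:245],(400,436),interpolation=cv2.INTER_CUBIC)])
cv2.imwrite("pics/end.png",np.clip(o[...,::-1]*1.5,0,255).astype(np.uint8))
```

```text
[ 0.57278203 -0.26615644  0.0992068 ] [-10.82689248   9.01690201  26.03558023] 0.012647170297617185
red z max [0.09763694 0.11420605 0.12302495] ((585.4056396484375, -261.562255859375), (19.736581802368164, 12.800191879272461), 24.133724212646484)
```

View pics/end.png

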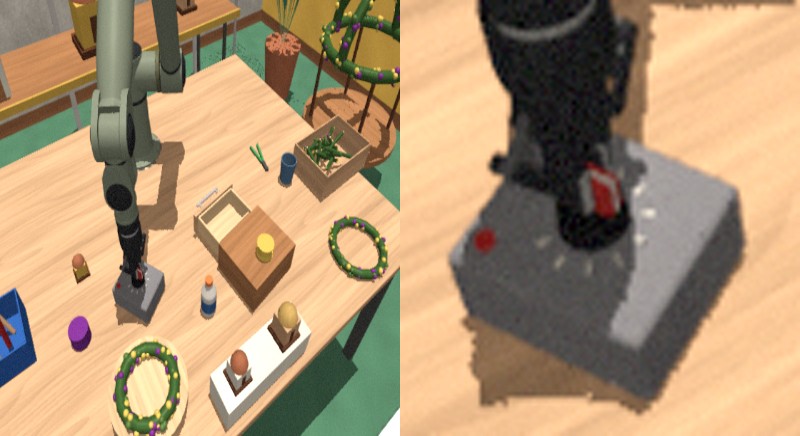

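The scene shows the knob seated on the box, with its bar top at 0.123 m (0.122 expected). The drawer is open and the bystanders stand where they were.

```bash
python3 -c "
from bench import arm; print(arm.close_job())"
```

```text
the job is handed in; nothing more can be done
None
```

I handed the job in with the knob fully home on the shaft, pressed down to the end of its travel and still gripped. The hand-in reports no verdict, so this rests on my own checks.

- **Drawer:** I pulled it by the handle until it hit its stop, a tool travel of about 136 mm from a drawer that I put at about 5 mm open (not measured directly). It still shows open in the last picture.
- **Knob:** I gripped it at 60 N and turned it about 5° to match the shaft. It first landed on top of the shaft, and a 1.5 mm sideways search found the hole.
- **Final press:** The tool met a hard stop at z = 0.0992 m, where 0.0994 m was expected. The bar top measured 0.123 m, where 0.122 m was expected. The last force reading was about 26 N of push, with the finger opening at 13 mm.
- **Time and bystanders:** It took 17.9 s of the 58 s allowed. In the final picture the bystanders look undisturbed, but I did not measure them.

**Disagreements:**
- The two cameras differed by about 3 mm on the knob and the box. I settled this with same-camera comparison and by feel.
- About 14 N of sideways force remained on the tool at the end.

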